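Lock the strop bar into its bench clamp

TASK

Lay the leather-faced strop bar down into its seat on the strop clamp (set it in, do not drop it), then push the clamp's handle in and, holding it in, turn it (never force it round while it is up) so that the flat steel keeper arm swings over the bar and stands square across it. Let the handle spring back up in the locked position, leave the bar lying flat in the seat, and do not disturb the other things on the bench.

Things in the scene. Friction and masses are not known exactly. Their poses are not given: they have to be found in the camera images.
- strop_bar: Wooden bar with a brown leather face on top, 40 mm wide (its x), 215 mm long (y), 20 mm high, 0.12 kg. Origin: centre of its underside, z up. It lies leather up on the bench in a row with a thin wooden slat and a chisel, about 90 mm apart, in any order. In the seat either end may point either way.
- strop_clamp: Clamp fixed to the bench: plywood board 200 x 256 x 8 mm (x -95 to 105, y -128 to 128 mm) with the bar's seat along y at x = +60 mm and the keeper's vertical turning axis at x = -50, y = 0, above a round dark steel housing (radius 31 mm). Origin on the bench surface, z up; place and yaw vary.
- seat (a point): Centre of the seat floor, 8 mm above the bench; axes as strop_clamp; bar along y. Four aluminium cheeks, 12 mm high, leave 50 mm of width in x; two end stops, 12 mm high, leave 229 mm of length. From y = -55 to 55 mm the sides are open down to the board, room for fingers that hold the bar's middle. A seated bar's origin is here within 5 mm (x) and 7 mm (y).
- handle_grip (a point): Centre of the keeper's black bar handle (90 long, 17 wide, 28 mm high), on the turning axis. Sprung up it is 72 mm above the bench: handle top at 86, underside at 58 mm, 19 mm above the keeper arm. x runs along the handle in the keeper arm's direction, y across it, z up. Moves and turns with the handle.
- keeper_tip (a point): Underside of the keeper arm at its rounded tip, 112 mm from the turning axis and 31 mm above the bench. Flat steel arm, 22 mm wide, 8 mm thick; x points outward along it. It turns with the handle but stays at this height when the handle is pushed, and passes 3 mm above a seated bar.
- keeper (a joint): Angle of keeper arm and handle, rad, growing anticlockwise seen from above, 0 to 1.85. 0 to 0.36: parked, turns freely (starts at 0 to 0.3). 1.40: locked, arm along the clamp's +x, square over the seat, in a notch (about 1.33 to 1.47) whose rounded edges draw the lug in from 1.2 to 1.6. Elsewhere it turns only with the handle pushed in, and a handle let go there stays in. Friction 0.03 N m.
- handle (a joint): How far the handle is pushed straight down, m: 0 sprung up, 0.009 fully in (end stop). It must be at least 0.007 in to turn past the teeth. The spring takes about 4 N to start and 11 N fully in, and lifts the handle when it is let go in the parked or locked position.
- slat: Bystander: thin planed wooden slat, 36 x 187 x 6 mm, lying beside the strop bar; origin at the centre of its underside.
- chisel: Bystander: bench chisel with a wooden handle, 29 x 213 x 29 mm, lying beside the strop bar; origin at the centre of its underside.
- stamp_block: Bystander: wooden block 40 x 75 x 34 mm with a paper label, behind the work; origin at the centre of its underside.

How it is judged:
On the way, in this order (a step that is already met when the one before it is completed fails the run):
1. the strop bar lies flat in the seat while the keeper is still parked (x of strop_bar in the frame of seat between -0.009 and 0.009 m and y of strop_bar in the frame of seat between -0.011 and 0.011 m and z of strop_bar in the frame of seat below 0.003 m and angle between strop_bar's own z axis and vertical below 0.04 rad and value of joint keeper below 0.55 rad), for 0.2 s.
2. the handle is pushed in and turns out of the parked sector (value of joint handle above 0.0045 m and value of joint keeper above 0.6 rad), for 0.05 s.
At the end, for the whole second after the job is handed in: The keeper stands in the locked notch (joint 1.40 within 0.13 rad) with the handle sprung back up (less than 2 mm in), and the strop bar rests flat in the seat, within 9 mm across and 11 mm along of the seat's centre, less than 3 mm above its floor and tilted less than 0.04 rad (value of joint keeper between 1.27 and 1.53 rad and value of joint handle below 0.002 m and x of strop_bar in the frame of seat between -0.009 and 0.009 m and y of strop_bar in the frame of seat between -0.011 and 0.011 m and z of strop_bar in the frame of seat below 0.003 m and angle between strop_bar's own z axis and vertical below 0.04 rad and linear speed of strop_bar below 0.02 m/s); the robot touches nothing.
It fails at once if the slat, chisel or stamp block is moved more than 30 mm (distance of any of slat, chisel, stamp_block from where it was at the start of the episode above 0.03 m).
It fails at once if the keeper is forced round against its tooth with the handle not pushed in (value of joint handle below 0.004 m and value of joint keeper between 0.5 and 1.15 rad).
It fails at once if the strop bar is dropped: it falls, let go, from more than 20 mm above the seat floor (z of strop_bar in the frame of seat above 0.02 m and linear speed of strop_bar above 0.3 m/s and contact force between the fingers and strop_bar below 0.05 N and contact force between strop_bar and anything else below 0.05 N).
It also fails if it takes over 53 s, if anything falls off the work surface, if the arm or the gripper's body presses on something with over 40 N, if the wrist force passes 120 N, or if a joint passes its speed limit or range.

ROBOT

A 7-joint arm with a two-finger parallel gripper is mounted at the origin on a cart in front of the work surface, level with it; the furniture and walls round the work are solid. World frame = base frame: x ahead of the robot, y to its left, z up, the work surface at z = 0. Lengths are in m, angles in rad, forces in N, time in s.
With the tool pointing down it reaches from about 0.425 to 0.875 m from the base axis. Payload 8.4 kg.
Tool frame: the origin (TCP) lies on the centre line of the jaws, within the pads' length; the fingertips stand 11 mm ahead of it and the grasp point (between the pads) lies 8 mm behind it; z points along the fingers, y is the line along which they close (so a half turn about z gives the same grasp; the last joint's range is limited). The gripper opens to 87 mm and grips with 3 to 60 N. Pads are 19 mm wide; open, the fingers measure 117 mm over their backs; the gripper's body (75 mm by 190 mm) begins 51 mm behind the grasp point.
Start: joints at [-1.432, 0.333, 0.04, 1.465, -0.013, 1.343, -0.059], TCP at [0.153, 0.632, 0.234] pointing down, gripper open.
Joint ranges: [-2.58, 2.58], [-0.38, 2.09], [-1.3, 1.39], [0.25, 2.4], [-1.5, 4.64], [0.08, 2.09], [-2.65, 2.65]. Speed limits (rad/s): [2.22, 2.22, 2.79, 2.79, 3.14, 3.14, 3.14].

INTERFACE

Orientations are given as a 3x3 rotation matrix whose columns are the frame's x, y, z axes.
In Python, from bench import r gives the robot as it stands.
- The arm moves only by the tool carry_out, never from a script. Its argument "moves" is a list of rows, each a list of 6 numbers: the shift along the world's x, y, z scaled (see below), then the turn, a rotation vector about the world's x, y, z scaled (see below). In form: [[dx, dy, dz, wx, wy, wz], ...]. A call has 1 to 10 rows; each row is the pose to reach, as a shift and turn from the pose commanded when the call began, turning the shorter way round; what a row does not reach only later rows make up. The controller multiplies each number of a shift by 0.5 m and each number of a turn by 2 pi rad. A row lasts 1/10 s, in which the tool goes at most 50 mm and 8.59 degrees, less where a joint would pass 70% of its speed; a pose out of reach is approached as far as the arm can. A call with a number of a shift or a turn outside -1 to 1 is refused whole. A call with a gripper value outside its range is refused whole. "claw" is the opening, from -1 (shut) to 1 (fully open), so that 0 is half open, set as the call begins (left out, the last holds). The fingers move at their own pace and stop on an object; "grip_force" is the grip in N (left out, the last holds). Time passes only in rows, so rows that repeat a pose let the fingers close. It gives the time, the measured TCP pose, the force, the opening and the grip force at its end, in the units of the state.
- r.read_state(): the state, without advancing time (a new reading comes with each control period).
- r.camera(name): name is "scene" or "top" or "wrist"; returns a dict with "img" (420x560x3 uint8, red, green, blue), "intrinsics" (3x3 intrinsics, pixels), "R" (3x3) and "t" (3): a world point X has camera coordinates R X + t; the wrist camera has in their place "tool_from_camera" (4x4, takes a point from camera to tool coordinates, whose origin is the TCP and whose axes are the flange's). Camera axes: x right, y down, z forward; pixel columns grow to the right and rows downward; lengths in m; the calibration is good to about 2 mm. The wrist camera is an equidistant fisheye: a pixel r from the principal point sees the ray r / f radians off the axis. A picture is of the moment at which its call begins: read the wrist's pose just before it. There is no depth.
- r.sign_off(): hands the job in; it is judged then, once.
Trained networks look in the newest picture that a camera, given by its name, has taken for a name from the list of things; names that differ only in an ending like _2 or _b are one class to them, and where a whole thing is asked for, a point or a joint stands for the part that bears it (a point fixed in the world has none). Each returns a list of dicts, best first, with "conf" (0 to 1); they miss things now and then, are a little off and sometimes report something else, mostly with a low value. They report only what shows in the picture. A call takes as long as a camera call.
- r.find_in(camera, target): "box" ([left, top, right, bottom] in pixels, round what is visible of it).
- r.pinpoint(camera, target): "position" ([column, row] in pixels: a listed point, or the origin of a listed thing).
The state is a dict: "clock": time; "joints": joint angles; "dq": joint speeds; "effort": joint torques, N m; "ee_pos": TCP position; "tool_rot": TCP orientation; "force": force on the tool from outside, world axes, zero at the start; "torque": the same for the moment, N m; "finger_gap": finger opening in m; "grip_force": force on a finger pad.
Only numpy, scipy, OpenCV 4.12 (cv2) and the standard library are available. Lean on these libraries where they do the work, as an engineer would, in place of code of your own. Each camera call takes 0.05 s, during which the arm holds its last target. There are 200 camera calls.

## Working session

There is one attempt and no reset: what is moved stays moved. The work goes in short steps, Python scripts to look and compute and a tool call to move; the robot and the scene stay as the last step left them, time stands still between calls to the robot, and variables do not carry over. Pictures are saved under pics/ and viewed, at most 10 in all, crops included, and the job is handed in when it is done.

Besides the shell and the picture viewer there is one more tool, called after ">>>" by a JSON object that holds its "method" and its "body". carry_out: Moves the arm, as the interface text tells. Its arguments: {"type":"object","properties":{"moves":{"type":"array"},"claw":{"type":"number"},"grip_force":{"type":"number"}},"required":["moves"]}

```bash
mkdir -p pics
cat > h.py <<'E'
from bench import r
import numpy as np, cv2
def shot(n,f=None):
    c=r.camera(n)
    if f: cv2.imwrite('pics/'+f,c['img'][:,:,::-1])
    return c
def w(c,px,z):
    K=np.array(c['intrinsics']);R=np.array(c['R']);t=np.array(c['t'])
    d=R.T@np.linalg.solve(K,[px[0],px[1],1]);o=-R.T@t
    return o+d*(z-o[2])/d[2]
E
python3 - <<'E'
from h import *
np.set_printoptions(precision=4,suppress=True)
s=r.read_state();print(s['clock'],s['ee_pos'],s['tool_rot'],s['finger_gap'])
for n in('top','scene'):
    c=shot(n,n+'0.png')
    for t,z in(('strop_bar',0),('strop_clamp',0),('seat',.008),('handle_grip',.072),('keeper_tip',.031),('slat',0),('chisel',0),('stamp_block',0)):
        for p in r.pinpoint(n,t)[:2]: print(n,t,np.round(p['position'],1),round(p['conf'],2),w(c,p['position'],z))
E
```

```text
0.0 [0.153  0.6313 0.2327] [[-0.9719  0.2356 -0.0003]
 [ 0.2356  0.9719 -0.0015]
 [-0.0001 -0.0016 -1.    ]] 0.0870218374338008
top strop_bar [201.4 223.6] 0.64 [0.5037 0.2561 0.    ]
top strop_clamp [330.4 225.9] 0.75 [ 0.4911 -0.1064  0.    ]
top seat [334.5 203.2] 0.82 [ 0.5542 -0.1191  0.008 ]
top handle_grip [332.3 243.2] 0.68 [ 0.4406 -0.1009  0.072 ]
top keeper_tip [374.8 233.9] 0.59 [ 0.465  -0.2229  0.031 ]
top slat [189.1 189.4] 0.69 [0.6018 0.2919 0.    ]
top stamp_block [248.  150.6] 0.9 [0.7122 0.1238 0.    ]
scene strop_bar [241.  203.2] 0.6 [0.605 0.286 0.   ]
scene strop_clamp [299.7 290.4] 0.89 [ 0.4887 -0.1087  0.    ]
scene seat [324.5 277.2] 0.79 [ 0.5489 -0.1122  0.008 ]
scene handle_grip [279.  266.6] 0.72 [ 0.44   -0.1056  0.072 ]
scene keeper_tip [328.6 316.9] 0.66 [ 0.4551 -0.2233  0.031 ]
scene slat [238.2 204.5] 0.59 [0.5945 0.2833 0.    ]
scene chisel [183.6 227.6] 0.82 [0.4176 0.2486 0.    ]
scene chisel [307.  214.7] 0.33 [0.7079 0.1295 0.    ]
```

Run:
```python
import cv2,numpy as np
a=cv2.imread('pics/top0.png')
cv2.imwrite('pics/top0b.png',cv2.resize(a[120:320,120:400],(784,560),interpolation=cv2.INTER_CUBIC))
```

```text
(no output)
```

View pics/top0b.png

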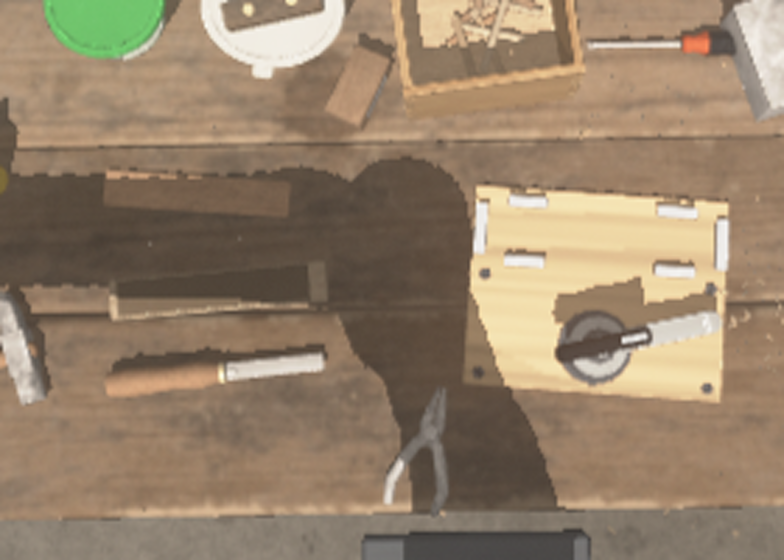

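View pics/scene0.png

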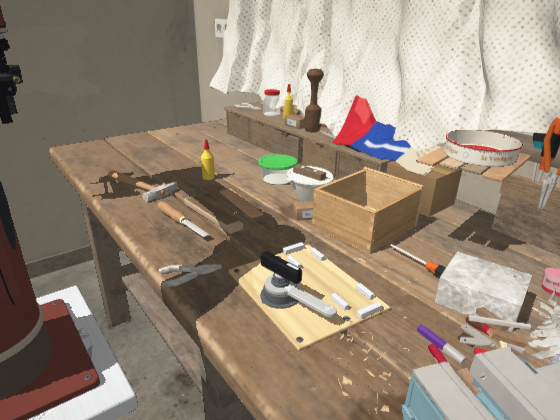

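The top view shows three pieces in a row: the slat on top (crop ~195,193), the strop bar in the middle (218,290), and the chisel at the bottom (215,372). The clamp board is on the right, with its handle at (598,350) and the keeper pointing right. I'll move over the bar for a wrist view.

>>> {"method": "carry_out", "body": {"moves": [[0.69,-0.75,0,0,0,-0.2],[0.69,-0.75,0,0,0,-0.2],[0.69,-0.75,0,0,0,-0.2],[0.69,-0.75,0,0,0,-0.2],[0.69,-0.75,0,0,0,-0.2],[0.69,-0.75,0,0,0,-0.2],[0.69,-0.75,0,0,0,-0.2],[0.69,-0.75,0,0,0,-0.2],[0.69,-0.75,0,0,0,-0.2],[0.69,-0.75,0,0,0,-0.2]], "claw": 1}}

```text
clock: 1.9
ee_pos: [0.4927, 0.2621, 0.234]
tool_rot: [[-0.074, 0.997, 0.001], [0.997, 0.074, 0.001], [0.001, 0.001, -1.0]]
force: [0.5, 0.5, -0.1]
finger_gap: 0.0867
grip_force: 0.0
```

>>> {"method": "carry_out", "body": {"moves": [[0,0,0,0,0,0],[0,0,0,0,0,0]]}}

```text
clock: 2.1
ee_pos: [0.4923, 0.2626, 0.2336]
tool_rot: [[-0.073, 0.997, 0.0], [0.997, 0.073, 0.0], [0.0, 0.0, -1.0]]
force: [-1.2, 0.8, -0.4]
finger_gap: 0.087
grip_force: 0.0
```

```bash
cat >> h.py <<'E'
def wrist():
    s=r.read_state();c=r.camera('wrist');T=np.eye(4);T[:3,:3]=s['tool_rot'];T[:3,3]=s['ee_pos']
    c['W']=T@np.array(c['tool_from_camera']);return c
def ortho(c,cx,cy,z,hx,hy,mm):
    # image: up=+x, left=+y
    xs=cx+hx-np.arange(int(2*hx/mm*1e3))*mm*1e-3; ys=cy+hy-np.arange(int(2*hy/mm*1e3))*mm*1e-3
    Y,X=np.meshgrid(ys,xs);P=np.stack([X,Y,0*X+z],-1).reshape(-1,3)
    K=np.array(c['intrinsics'])
    if 'W' in c:
        q=(P-c['W'][:3,3])@c['W'][:3,:3];rho=np.hypot(q[:,0],q[:,1]);th=np.arctan2(rho,q[:,2])/np.maximum(rho,1e-9)
        u=K[0,0]*q[:,0]*th+K[0,2];v=K[1,1]*q[:,1]*th+K[1,2]
    else:
        q=P@np.array(c['R']).T+np.array(c['t']);u=K[0,0]*q[:,0]/q[:,2]+K[0,2];v=K[1,1]*q[:,1]/q[:,2]+K[1,2]
    m=lambda a:a.reshape(X.shape).astype(np.float32)
    return cv2.remap(c['img'],m(u),m(v),cv2.INTER_LINEAR)[:,:,::-1]
def grid(o,cx,cy,hx,hy,mm,step=.05):
    o=o.copy()
    for k in np.arange(-40,60)*step:
        i=int((cx+hx-k)/mm*1e3);j=int((cy+hy-k)/mm*1e3)
        if 0<=i<o.shape[0]: o[i]=(0,255,255);cv2.putText(o,f'{k:.2f}',(2,i-2),0,.4,(0,255,255))
        if 0<=j<o.shape[1]: o[:,j]=(255,255,0);cv2.putText(o,f'{k:.2f}',(j+2,10),0,.4,(255,255,0))
    return o
E
python3 - <<'E'
from h import *
c=wrist()
a=(.5,.256,.02,.125,.17,.5)
o=ortho(c,*a);g=grid(o,.5,.256,.125,.17,.5)
cv2.imwrite('pics/w1.png',g)
for z in [0]:
  for t in('strop_bar','slat','chisel'):
    for p in r.pinpoint('wrist',t)[:1]:
        K=c['intrinsics'];d=np.array([p['position'][0]-K[0][2],p['position'][1]-K[1][2]])/K[0][0];th=np.linalg.norm(d)
        v=c['W'][:3,:3]@np.r_[d/th*np.sin(th),np.cos(th)];q=c['W'][:3,3];print(t,p['conf'],q+v*(-q[2]/v[2]))
E
```

```text
strop_bar 0.97 [0.50169659 0.26049365 0.        ]
slat 0.58 [0.59899031 0.28810024 0.        ]
chisel 0.68 [0.41936618 0.26429802 0.        ]
```

View pics/w1.png

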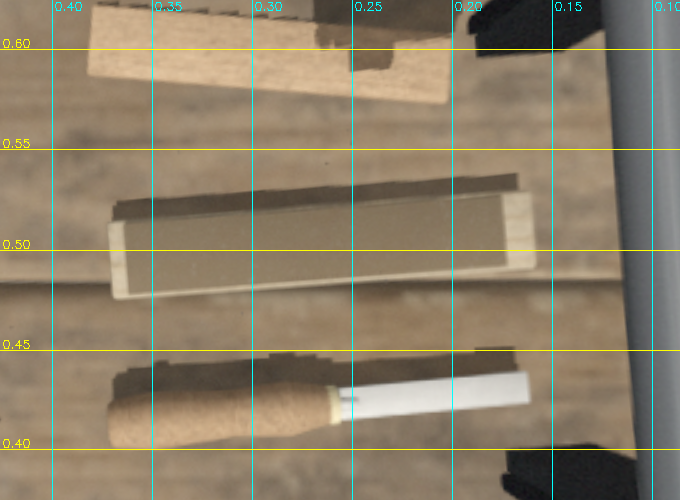

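The rectified wrist view shows the bar's top from y≈0.16 to 0.37, centred near x 0.5025, y 0.262–0.265, with a yaw of about +0.07. Next I'll cross-check it with the top camera and measure the clamp.

Run:
```python
from h import *
c=wrist();print(c['W'].round(3))
c=r.camera('top');c['img']=cv2.imread('pics/top0.png')[:,:,::-1]
print('cam',-np.array(c['R']).T@np.array(c['t']))
a=(.5,.26,.02,.06,.14,.5);b=(.49,-.106,.02,.13,.15,.5)
A=grid(ortho(c,*a),.5,.26,.06,.14,.5);A=cv2.convertScaleAbs(A,alpha=1.8)
b=(.49,-.106,.02,.13,.15,.4);B=grid(ortho(c,*b),.49,-.106,.13,.15,.4)
# bar on right-hand panel below
out=np.zeros((520,800,3),np.uint8);
B=B[:520,:750]
cv2.imwrite('pics/t_clamp.png',B);cv2.imwrite('pics/t_bar.png',A)
W=max(A.shape[1],B.shape[1]);pad=lambda i:cv2.copyMakeBorder(i,0,0,0,W-i.shape[1],0)
o=np.vstack([pad(A),pad(B)]);print(o.shape)
cv2.imwrite('pics/t2.png',o[:, :800] if o.shape[0]<=600 else cv2.resize(o,None,fx=600/o.shape[0],fy=600/o.shape[0]))
```

```text
[[ 0.997  0.076  0.023  0.484]
 [ 0.08  -0.95  -0.3    0.348]
 [-0.001  0.301 -0.954  0.385]
 [ 0.     0.     0.     1.   ]]
cam [0.41017228 0.0343661  1.12636417]
(760, 749, 3)
```

View pics/t2.png

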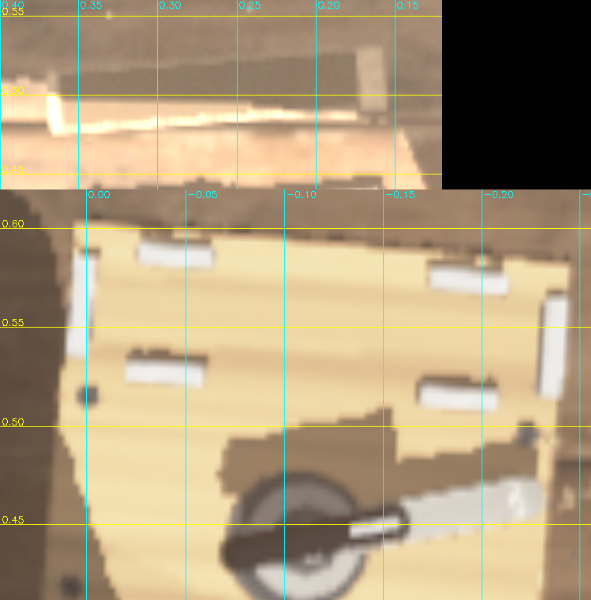

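The top view confirms the bar at (0.503, 0.263) with yaw 0.075. From the cheeks and stops, the seat is at about (0.551, -0.1165) with yaw -0.087. I'll grasp the bar shallowly so the gripper body clears the 86 mm handle when placing.

>>> {"method": "carry_out", "body": {"moves": [[0.021,0,-0.1,0,0,0],[0.021,0,-0.2,0,0,0],[0.021,0,-0.3,0,0,0],[0.021,0,-0.37,0,0,0],[0.021,0,-0.4,0,0,0],[0.021,0,-0.415,0,0,0],[0.021,0,-0.425,0,0,0],[0.021,0,-0.425,0,0,0],[0.021,0,-0.425,0,0,0]], "claw": 0.6}}

```text
clock: 3.3
ee_pos: [0.503, 0.2643, 0.0225]
tool_rot: [[-0.076, 0.997, 0.002], [0.997, 0.076, 0.002], [0.001, 0.002, -1.0]]
force: [0.5, -0.6, 0.5]
finger_gap: 0.0696
grip_force: 0.0
```

>>> {"method": "carry_out", "body": {"moves": [[0,0,0,0,0,0],[0,0,0,0,0,0],[0,0,0,0,0,0],[0,0,0,0,0,0],[0,0,0,0,0,0],[0,0,0,0,0,0],[0,0,0,0,0,0]], "claw": -1, "grip_force": 25}}

```text
clock: 4.0
ee_pos: [0.5023, 0.2638, 0.0212]
tool_rot: [[-0.076, 0.997, 0.0], [0.997, 0.076, 0.0], [0.0, 0.0, -1.0]]
force: [0.1, -0.6, 1.1]
finger_gap: 0.0398
grip_force: 25.0
```

>>> {"method": "carry_out", "body": {"moves": [[0,0,0.03,0,0,0],[0,0,0.1,0,0,0],[0,0,0.18,0,0,0],[0.02,-0.08,0.2,0,0,-0.006],[0.03,-0.17,0.2,0,0,-0.013],[0.05,-0.26,0.2,0,0,-0.018],[0.06,-0.35,0.2,0,0,-0.022],[0.08,-0.44,0.2,0,0,-0.026],[0.09,-0.53,0.2,0,0,-0.026],[0.096,-0.62,0.19,0,0,-0.026]]}}

```text
clock: 5.0
ee_pos: [0.5506, -0.0481, 0.1175]
tool_rot: [[0.087, 0.996, 0.002], [0.996, -0.087, 0.001], [0.001, 0.002, -1.0]]
force: [0.5, 0.8, -2.0]
finger_gap: 0.0399
grip_force: 25.0
```

>>> {"method": "carry_out", "body": {"moves": [[0.002,-0.08,-0.02,0,0,0],[0.002,-0.138,-0.06,0,0,0],[0.002,-0.138,-0.08,0,0,0],[0.002,-0.138,-0.08,0,0,0],[0.002,-0.138,-0.08,0,0,0]]}}

```text
clock: 5.5
ee_pos: [0.5514, -0.114, 0.0765]
tool_rot: [[0.086, 0.996, -0.0], [0.996, -0.086, 0.001], [0.001, -0.0, -1.0]]
force: [-0.4, 0.2, -1.7]
finger_gap: 0.0395
grip_force: 25.0
```

Run:
```python
from h import *
s=r.read_state();print(s['ee_pos'],s['finger_gap'],np.array(s['tool_rot']).round(3)[:2])
c=wrist();x,y=s['ee_pos'][:2]
zb=s['ee_pos'][2]-.021+.02;print('top z',zb)
cv2.imwrite('pics/raw3.png',c['img'][:,:,::-1])
A=grid(ortho(c,.53,-.116,zb,.075,.15,.5),.53,-.116,.075,.15,.5)
B=grid(ortho(c,.53,-.116,.02,.075,.15,.5),.53,-.116,.075,.15,.5)
cv2.imwrite('pics/w3.png',np.vstack([A,B]))
```

```text
[ 0.55135683 -0.11396519  0.07652043] 0.039529050973583266 [[ 0.086  0.996 -0.   ]
 [ 0.996 -0.086  0.001]]
top z 0.07552043459146221
```

View pics/w3.png

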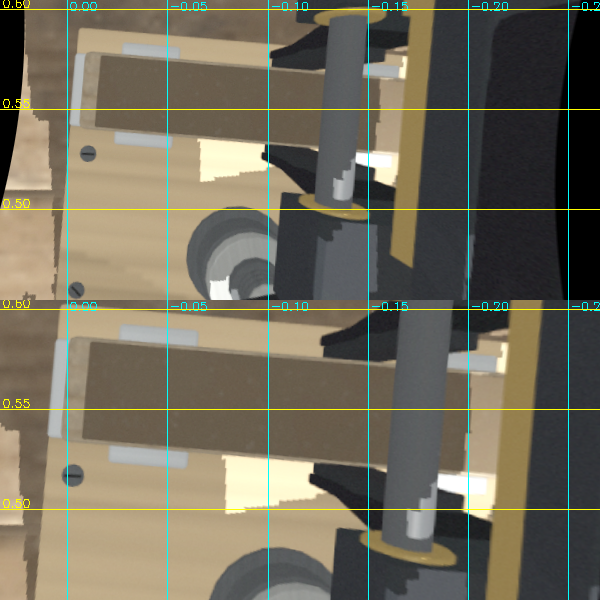

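The wrist view shows the bar's left end within about 1 mm of the seat axis. The cheeks are symmetric about it and the left stop is just outside it. Lowering now with a 1 mm shift in y.

>>> {"method": "carry_out", "body": {"moves": [[0,-0.003,-0.03,0,0,0],[0,-0.003,-0.055,0,0,0],[0,-0.003,-0.07,0,0,0],[0,-0.003,-0.08,0,0,0],[0,-0.003,-0.086,0,0,0],[0,-0.003,-0.09,0,0,0],[0,-0.003,-0.093,0,0,0],[0,-0.003,-0.093,0,0,0],[0,-0.003,-0.093,0,0,0]]}}

```text
clock: 6.45
ee_pos: [0.5513, -0.1168, 0.0298]
tool_rot: [[0.087, 0.996, 0.0], [0.996, -0.087, 0.0], [0.0, 0.0, -1.0]]
force: [-0.1, -0.2, -1.8]
finger_gap: 0.0396
grip_force: 25.0
```

>>> {"method": "carry_out", "body": {"moves": [[0,0,-0.001,0,0,0],[0,0,-0.002,0,0,0],[0,0,-0.003,0,0,0],[0,0,-0.003,0,0,0]]}}

```text
clock: 6.85
ee_pos: [0.5513, -0.1168, 0.0291]
tool_rot: [[0.087, 0.996, 0.0], [0.996, -0.087, 0.001], [0.001, 0.0, -1.0]]
force: [-4.7, 0.3, 12.0]
finger_gap: 0.0396
grip_force: 25.0
```

>>> {"method": "carry_out", "body": {"moves": [[0,0,0,0,0,0],[0,0,0,0,0,0],[0,0,0,0,0,0],[0,0,0,0,0,0]], "claw": 0.5}}

```text
clock: 7.25
ee_pos: [0.5512, -0.1168, 0.028]
tool_rot: [[0.087, 0.996, -0.0], [0.996, -0.087, -0.0], [-0.0, -0.0, -1.0]]
force: [0.2, -0.5, 0.7]
finger_gap: 0.0621
grip_force: 0.0
```

>>> {"method": "carry_out", "body": {"moves": [[0,0,0.04,0,0,0],[0,0,0.12,0,0,0],[0,0,0.22,0,0,0],[0.02,-0.04,0.3,0,0,0],[0.04,-0.1,0.36,0,0,0],[0.04,-0.14,0.4,0,0,0],[0.04,-0.14,0.4,0,0,0],[0.04,-0.14,0.4,0,0,0]]}}

```text
clock: 8.05
ee_pos: [0.571, -0.1867, 0.2277]
tool_rot: [[0.088, 0.996, -0.0], [0.996, -0.088, 0.0], [0.0, -0.0, -1.0]]
force: [-0.5, 1.4, 0.0]
finger_gap: 0.0653
grip_force: 0.0
```

Run:
```python
from h import *
s=r.read_state();print(s['ee_pos'],s['finger_gap'])
c=wrist();K=c['intrinsics']
for t,z in(('seat',.008),('strop_bar',.008),('handle_grip',.072),('keeper_tip',.031)):
    for p in r.pinpoint('wrist',t)[:1]:
        d=np.array([p['position'][0]-K[0][2],p['position'][1]-K[1][2]])/K[0][0];th=np.linalg.norm(d)
        v=c['W'][:3,:3]@np.r_[d/th*np.sin(th),np.cos(th)];q=c['W'][:3,3];print(t,p['conf'],q+v*((z-q[2])/v[2]))
A=grid(ortho(c,.50,-.116,.028,.12,.15,.8),.50,-.116,.12,.15,.8)
B=grid(ortho(c,.50,-.116,.086,.12,.15,.8),.50,-.116,.12,.15,.8)
cv2.imwrite('pics/w4.png',np.hstack([A,B]))
```

```text
[ 0.57101035 -0.18673134  0.22766631] 0.06530969788937128
strop_bar 0.66 [ 0.55087126 -0.11783523  0.008     ]
handle_grip 0.92 [ 0.44036728 -0.10763548  0.072     ]
keeper_tip 0.86 [ 0.46437516 -0.22101646  0.031     ]
```

View pics/w4.png

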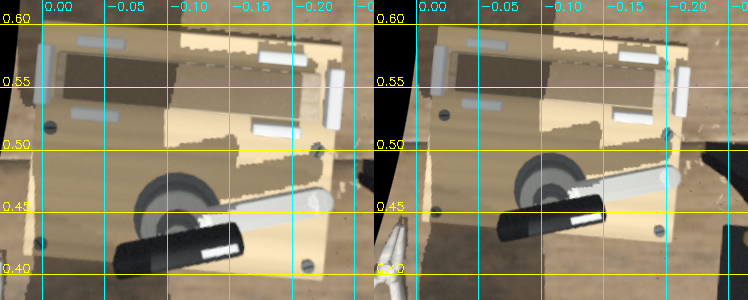

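The bar lies flat between the cheeks and stops, with its origin at about (0.551, -0.118). The handle is at about (0.441, -0.107), pointing at -1.36 rad, which puts the keeper joint at about 0.12. Next I'll grip the handle.

>>> {"method": "carry_out", "body": {"moves": [[-0.1,0.06,-0.04,0,0,0.02],[-0.18,0.11,-0.08,0,0,0.04],[-0.26,0.16,-0.13,0,0,0.047],[-0.26,0.16,-0.16,0,0,0.047],[-0.26,0.16,-0.22,0,0,0.047],[-0.26,0.16,-0.28,0,0,0.047],[-0.26,0.16,-0.31,0,0,0.047],[-0.26,0.16,-0.323,0,0,0.047],[-0.26,0.16,-0.323,0,0,0.047],[-0.26,0.16,-0.323,0,0,0.047]]}}

```text
clock: 9.3
ee_pos: [0.4416, -0.1067, 0.0671]
tool_rot: [[-0.207, 0.978, 0.001], [0.978, 0.207, -0.0], [-0.0, 0.001, -1.0]]
force: [-0.7, 0.2, -1.0]
finger_gap: 0.0652
grip_force: 0.0
```

>>> {"method": "carry_out", "body": {"moves": [[0,0,0,0,0,0],[0,0,0,0,0,0],[0,0,0,0,0,0],[0,0,0,0,0,0],[0,0,0,0,0,0],[0,0,0,0,0,0],[0,0,0,0,0,0],[0,0,0,0,0,0]], "claw": -1, "grip_force": 20}}

```text
clock: 10.1
ee_pos: [0.4409, -0.1068, 0.0665]
tool_rot: [[-0.207, 0.978, -0.001], [0.978, 0.207, 0.0], [0.0, -0.0, -1.0]]
force: [-1.8, -0.3, 1.1]
finger_gap: 0.0166
grip_force: 20.0
```

>>> {"method": "carry_out", "body": {"moves": [[0,0,0,0,0,0],[0,0,-0.004,0,0,0],[0,0,-0.008,0,0,0],[0,0,-0.012,0,0,0],[0,0,-0.016,0,0,0],[0,0,-0.019,0,0,0],[0,0,-0.02,0,0,0],[0,0,-0.02,0,0,0]], "grip_force": 50}}

```text
clock: 10.9
ee_pos: [0.4411, -0.1069, 0.0573]
tool_rot: [[-0.207, 0.978, -0.001], [0.978, 0.207, 0.001], [0.001, -0.001, -1.0]]
force: [-9.5, 1.7, 21.6]
finger_gap: 0.0167
grip_force: 50.0
```

>>> {"method": "carry_out", "body": {"moves": [[0,0,0,0,0,0.01],[0,0,0,0,0,0.025],[0,0,0,0,0,0.04],[0,0,0,0,0,0.055],[0,0,0,0,0,0.07],[0,0,0,0,0,0.08],[0,0,0,0,0,0.08]]}}

```text
clock: 11.6
ee_pos: [0.4406, -0.1071, 0.0573]
tool_rot: [[-0.654, 0.757, -0.002], [0.757, 0.654, 0.001], [0.002, -0.001, -1.0]]
force: [-12.8, -0.3, 24.0]
finger_gap: 0.0169
grip_force: 50.0
```

>>> {"method": "carry_out", "body": {"moves": [[-0.001,0,0,0,0,0.01],[-0.002,0,0,0,0,0.025],[-0.002,0,0,0,0,0.04],[-0.002,0,0,0,0,0.055],[-0.002,0,0,0,0,0.07],[-0.002,0,0,0,0,0.085],[-0.002,0,0,0,0,0.1],[-0.002,0,0,0,0,0.113],[-0.002,0,0,0,0,0.123],[-0.002,0,0,0,0,0.123]]}}

```text
clock: 12.6
ee_pos: [0.44, -0.1079, 0.0573]
tool_rot: [[-0.996, 0.086, -0.0], [0.086, 0.996, -0.0], [0.0, -0.0, -1.0]]
force: [-10.0, -4.6, 20.4]
finger_gap: 0.017
grip_force: 50.0
```

>>> {"method": "carry_out", "body": {"moves": [[0,0,0.004,0,0,0],[0,0,0.008,0,0,0],[0,0,0.012,0,0,0],[0,0,0.016,0,0,0],[0,0,0.018,0,0,0],[0,0,0.018,0,0,0]], "grip_force": 30}}

```text
clock: 13.2
ee_pos: [0.44, -0.1079, 0.0655]
tool_rot: [[-0.996, 0.088, -0.0], [0.088, 0.996, -0.001], [0.0, -0.001, -1.0]]
force: [-2.5, -4.9, 3.5]
finger_gap: 0.0164
grip_force: 30.0
```

>>> {"method": "carry_out", "body": {"moves": [[0,0,0,0,0,0],[0,0,0,0,0,0],[0,0,0,0,0,0],[0,0,0,0,0,0],[0,0,0,0,0,0]], "claw": 0.5}}

```text
clock: 13.7
ee_pos: [0.4402, -0.1066, 0.0655]
tool_rot: [[-0.996, 0.087, 0.0], [0.087, 0.996, 0.0], [-0.0, 0.0, -1.0]]
force: [-1.1, -0.2, 0.6]
finger_gap: 0.049
grip_force: 0.0
```

>>> {"method": "carry_out", "body": {"moves": [[0,0,0.03,0,0,0],[0,0,0.1,0,0,0],[0,0,0.2,0,0,0],[0,0,0.28,0,0,0],[0,0,0.32,0,0,0],[0,0,0.32,0,0,0],[0,0,0.32,0,0,0]]}}

```text
clock: 14.4
ee_pos: [0.4401, -0.1067, 0.2253]
tool_rot: [[-0.996, 0.087, 0.0], [0.087, 0.996, 0.0], [-0.0, 0.0, -1.0]]
force: [0.4, 0.4, -0.1]
finger_gap: 0.0652
grip_force: 0.0
```

Run:
```python
from h import *
c=wrist();K=c['intrinsics']
for t,z in(('strop_bar',.008),('handle_grip',.072),('keeper_tip',.031)):
    for p in r.pinpoint('wrist',t)[:1]:
        d=np.array([p['position'][0]-K[0][2],p['position'][1]-K[1][2]])/K[0][0];th=np.linalg.norm(d)
        v=c['W'][:3,:3]@np.r_[d/th*np.sin(th),np.cos(th)];q=c['W'][:3,3];print(t,p['conf'],q+v*((z-q[2])/v[2]))
A=grid(ortho(c,.49,-.116,.028,.13,.15,.8),.49,-.116,.13,.15,.8)
B=grid(ortho(c,.49,-.116,.086,.13,.15,.8),.49,-.116,.13,.15,.8)
cv2.imwrite('pics/w5.png',np.hstack([A,B]))
s=shot('scene')['img'][220:360,220:400,::-1];cv2.imwrite('pics/s5.png',cv2.resize(s,None,fx=4,fy=4,interpolation=2))
```

```text
strop_bar 0.85 [ 0.55966414 -0.1156159   0.008     ]
handle_grip 0.61 [ 0.43966834 -0.1071455   0.072     ]
keeper_tip 0.71 [ 0.55409994 -0.1176214   0.031     ]
```

View pics/w5.png

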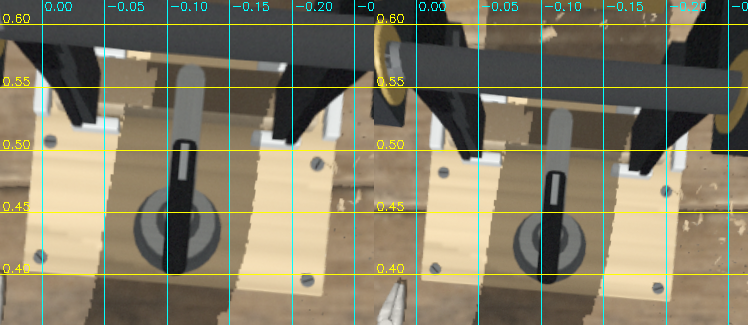

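View pics/s5.png

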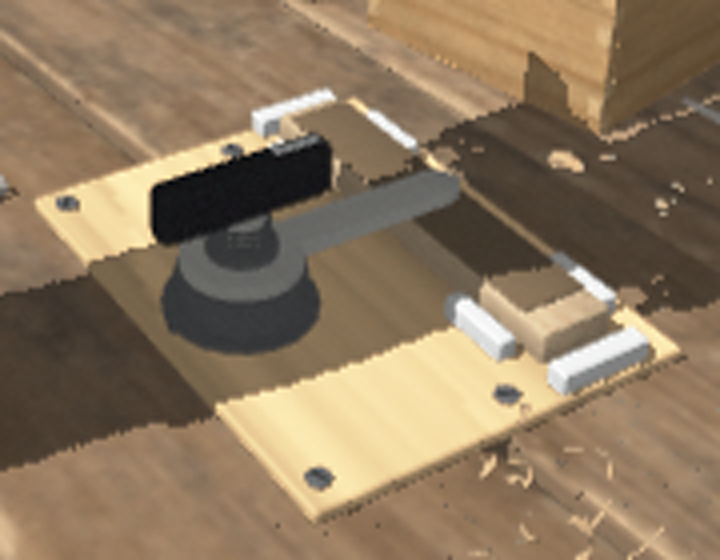

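The keeper stands square over the bar (tip at scene crop ~450,185). The handle is sprung up with its shaft visible, the bar is flat in its seat, and the gripper is clear. Handing in.

```bash
python3 -c "
from bench import r
print(r.sign_off())"
```

```text
the job is handed in; nothing more can be done
None
```

I handed the job in at about 14.5 s. In the last camera views the bar lies flat in the seat, the keeper stands square over it in the locked position, and the handle is sprung back up. The sign-off call returned no verdict.

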